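# Rock a tight bearing cap out of a crankcase half

## Robot

A 6-joint arm with a two-finger parallel gripper is mounted at the origin on the work surface. World frame = base frame: x ahead of the robot, y to its left, z up, the work surface at z = 0. Lengths are in mm, angles in rad, forces in N, time in s.
With the tool pointing down it reaches from about 300 to 775 mm from the base axis. Payload 14.6 kg.
Tool frame: the origin (TCP) lies between the finger pads; the fingertips stand 11 mm ahead of it and the grasp point (between the pads) lies 8 mm behind it; z points along the fingers, y is the direction in which the jaws open and shut (so a half turn about z gives the same grasp; the last joint's range is limited). The gripper opens to 94 mm and grips with 3 to 60 N. Pads are 16 mm wide; open, the fingers measure 119 mm over their backs; the gripper's body (75 mm by 177 mm) begins 78 mm behind the grasp point.
Start: joints at [1.043, 0.3, 1.521, -0, 1.321, -0.067], TCP at [244.562, 492.625, 216.446] pointing down, gripper open.
Joint ranges: [-3.03, 3.03], [-0.79, 2.21], [0.23, 2.52], [-1.04, 4.18], [0, 3.07], [-2.55, 2.55]. Speed limits (rad/s): [2.22, 2.22, 2.57, 3.14, 3.14, 3.14].

## Interface

Orientations are given as [roll, pitch, yaw] about the fixed x, y, z axes, in that order (R = Rz(yaw) Ry(pitch) Rx(roll)).
In Python, from cell import * gives the robot as it stands.
- The arm moves only by the tool arm_command, never from a script. Its argument "deltas" is a list of rows, each an object with "xyz": the shift along the world's x, y, z in m, a list of three; "turn": the turn, a rotation vector about the world's x, y, z in rad, a list of three. A call has 1 to 12 rows; each row shifts and turns the commanded pose from where the row before left it; what a row does not reach is not made up. A row lasts 1/8 s, in which the tool goes at most 62.5 mm and 10.7 degrees, less where a joint would pass 70% of its speed; a pose out of reach is approached as far as the arm can. A call with a gripper value outside its range is refused whole. "gripper" is the closure, from 0 (fully open) to 1 (shut), set as the call begins (left out, the last holds). The fingers move at their own pace and stop on an object; "force" is the grip in N (left out, the last holds). Time passes only in rows, so rows that do not move let the fingers close. It gives the time, the measured TCP pose, the force and the opening at its end, in the units of the state.
- read_state(): the state, without advancing time (a new reading comes with each control period).
- camera(name): name is "scene" or "top"; returns a dict with "color" (400x640x3 uint8, red, green, blue), "fx", "fy", "cx", "cy" (pixels), "rvec" (rotation vector, rad) and "tvec" (3), from world to camera coordinates, as OpenCV has them. Camera axes: x right, y down, z forward; pixel columns grow to the right and rows downward; lengths in mm; the calibration is good to about 2 mm. A picture is of the moment at which its call begins. There is no depth.
- sign_off(): hands the job in, once; it reports no verdict.
The state is a dict: "clock": time; "joints": joint angles; "qd": joint speeds; "effort": joint torques, N m; "eef_pos": TCP position; "eef_rot": TCP orientation; "wrist_force": force on the tool from outside, world axes, zero at the start; "moment": the same for the moment, N m; "finger_gap": finger opening in mm.
Only numpy, scipy, OpenCV 4.12 (cv2) and the standard library are available. Lean on these libraries where they do the work, as an engineer would, in place of code of your own. Each camera call takes 0.05 s, during which the arm holds its last target.

## Task

A dark bearing cap sits pinched in the register of the aluminium crankcase half on the bench: slide the keeper all the way back off it, then take the T-handled puller by its crossbar and rock the cap several times both ways along the trough while easing it up, until it frees. Do not pull it out straight: that lifts the crankcase, which must stay down on the bench about where it is, and do not knock over the tin or the socket standing beside it. Finish while holding: the gripper still on the crossbar, the cap still, upright and just clear above its register (a few centimetres at most), touching nothing else.

Things in the scene. Friction and masses are not known exactly. Their poses are not given: they have to be found in the camera images.
- housing: Loose aluminium crankcase half, 3.8 kg, lying on the bench. Origin: on its underside, straight below the cap's middle; z up. Its y runs along the trough (crank axis), its x across it towards the keeper. Spans x -85 to 120, y -100 to 100 mm. The deck is 30 mm high; the trough, 34 mm wide in x, runs its full length.
- register (a point): Middle of the register, level with its wall tops, 46 mm above the bench. Walls at x -35 and +35 mm, 16 mm deep down to the deck, open at both y ends. A sprung shoe in the near wall pinches the cap with about 45 N: straight out takes 45 to 65 N, more than the crankcase weighs; rocked to and fro about x it comes up with a light pull, 1 to 2 mm a rock.
- keeper (a joint): Steel keeper plate sliding on the far register wall along the crankcase's x. Value in m: 0 = fully over the cap's shoulder (2 mm above it, so the cap cannot come out), grows as it slides towards +x away from the cap, stop at 0.032 = fully back. About 2 N of friction; stays where left. Starts at 0 to 0.004.
- keeper_knob (a point): Centre (half-way up) of the keeper's upright black knob, 20 mm diameter, 32 mm tall, 88 mm above the bench, on a 12 mm pin. It lies 78 mm plus the joint value along +x of the crankcase from its origin.
- cap_bar (a point): Centre of the puller's rubber-sleeved crossbar, to be gripped across, fingers closing along y: round, 18 mm in diameter, 56 mm long, along the crankcase's x, 138 mm above the bench at the start, 108 mm above the cap's underside; an 11 mm stem below. To rock, swing it along y in an arc about the cap's foot, about 15 mm each way, tilting the gripper with it (else it slips from the grip).
- cap: Dark steel bearing cap with the puller fixed in it, 0.43 to 0.6 kg together. Origin: centre of its underside, at the start on the deck 30 mm above the crankcase's underside. Arch 70 mm long in x, 26 mm thick in y, 46 mm tall: two feet 15 mm long in x and 20 mm tall at its ends, whose outer faces are pinched by the register walls, and a bridge 44 mm long between them.
- tin: Grey tin, 60 mm diameter, 85 mm tall, standing upright beside the crankcase on its +y side. Origin: centre of its underside.
- socket: Steel socket, 28 mm diameter, 60 mm tall, standing upright beside the crankcase on its -y side. Origin: centre of its underside.
Things that resemble listed ones, but are neither listed nor needed, are in the scene too. Several things look just like the tin: the one meant starts farthest to the robot's right.

How it is judged:
By the outcome, as a careful person would: the job done as asked, in the order asked, and still so for the second after the job is handed in, while the arm keeps its last pose, push and grip.
It also fails if it takes over 58 s, if anything falls off the work surface, if the arm or the gripper's body presses on something with over 40 N, if the wrist force passes 120 N, or if a joint passes its speed limit or range.

## Working session

There is one attempt and no reset: what is moved stays moved. The work goes in short steps, Python scripts to look and compute and a tool call to move; the robot and the scene stay as the last step left them, time stands still between calls to the robot, and variables do not carry over. Pictures are saved under pics/ and viewed, and the job is handed in when it is done.

Besides the shell and the picture viewer there is one more tool, called after "Call:" by a JSON object that holds its "method" and its "body", one argument or row to a line. arm_command: Moves the arm, as the interface text tells. Its arguments: {"type":"object","properties":{"deltas":{"type":"array","items":{"type":"object","properties":{"xyz":{"type":"array","items":{"type":"number"}},"turn":{"type":"array","items":{"type":"number"}}}}},"gripper":{"type":"number"},"force":{"type":"number"}},"required":["deltas"]}

```bash
mkdir -p pics; ls; python3 - <<'E'
from cell import *
import cv2,json,pickle
s=read_state();print(s)
for n in("scene","top"):
    c=camera(n);pickle.dump(c,open(f"pics/{n}0.pkl","wb"))
    cv2.imwrite(f"pics/{n}0.png",c["color"][:,:,::-1]);print(n,c["fx"],c["cx"],c["cy"],c["rvec"],c["tvec"])
E
```

```text
pics
{'clock': 0.0, 'joints': array([ 1.04339861e+00,  3.00485677e-01,  1.52160655e+00,  1.57793467e-05,
        1.32071209e+00, -6.66036555e-02]), 'qd': array([ 5.10776470e-04, -1.59423725e-03,  3.78839895e-04,  7.66069955e-04,
       -6.62005436e-05,  1.15828063e-03]), 'effort': array([ 3.82253011e-04, -5.31804121e+01, -3.52742600e+01,  7.09018693e-02,
        2.43693794e-02, -1.24414046e-04]), 'eef_pos': array([244.43050951, 492.4059217 , 215.86755977]), 'eef_rot': array([-3.14038470e+00, -9.58910390e-05,  2.68079462e+00]), 'wrist_force': array([ 0.75918092, -1.16746052,  0.79377447]), 'moment': array([0.01610865, 0.01860599, 0.04741462]), 'finger_gap': 93.71510852887575}
scene 364.28171705939457 325.93335186563155 200.8199773668973 [ 1.73142732  1.9295502  -0.67869736] [  -1.67837821 -345.65124755 1089.19114976]
top 440.62875862212184 326.5752846596437 195.84376141659533 [ 2.11759567 -2.16357868  0.17681039] [ 63.63212934 538.33937258 848.93581996]
```

View pics/scene0.png

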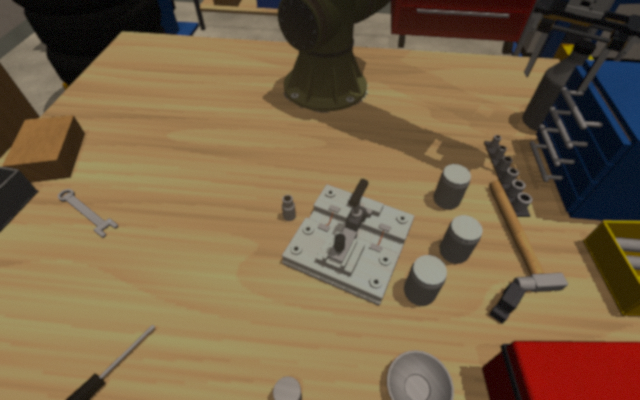

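View pics/top0.png

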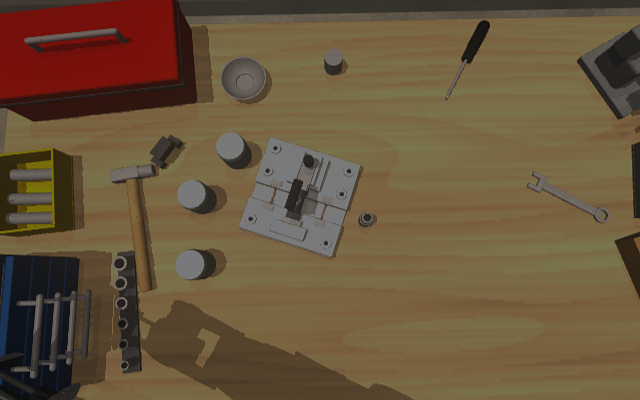

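```bash
python3 - <<'E'
import cv2
a=cv2.imread("pics/top0.png")[120:270,205:385];cv2.imwrite("pics/t1.png",cv2.resize(a,None,fx=4,fy=4,interpolation=cv2.INTER_CUBIC))
a=cv2.imread("pics/scene0.png")[160:310,270:470];cv2.imwrite("pics/s1.png",cv2.resize(a,None,fx=4,fy=4,interpolation=cv2.INTER_CUBIC))
E
```

```text
(no output)
```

View pics/t1.png

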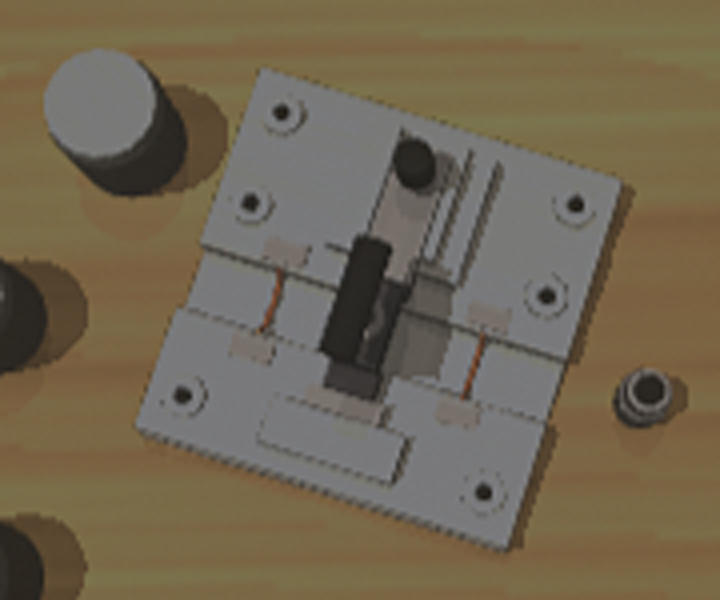

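View pics/s1.png

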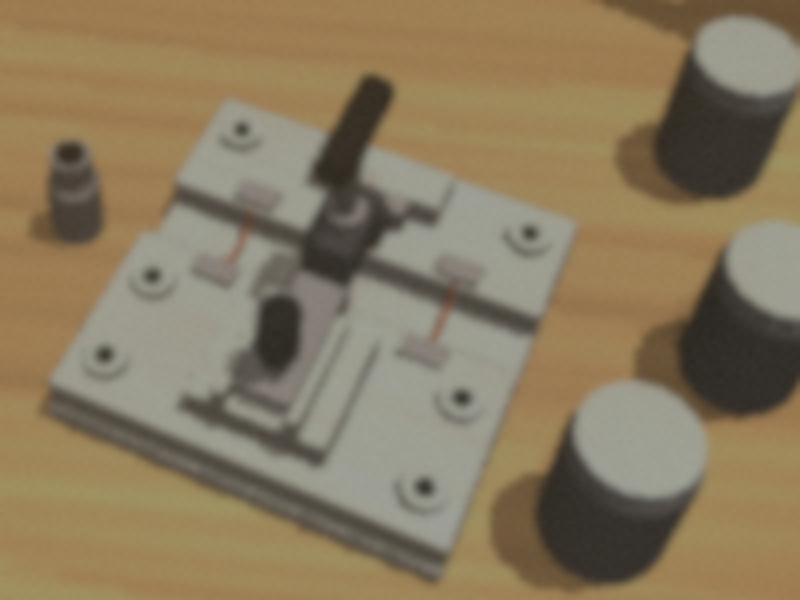

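```bash
cat > h.py <<'E'
import numpy as np,cv2,pickle
from scipy.optimize import least_squares
def proj(c,P):
    K=np.array([[c["fx"],0,c["cx"]],[0,c["fy"],c["cy"]],[0,0,1.]])
    return cv2.projectPoints(np.array(P,float).reshape(-1,1,3),np.array(c["rvec"]),np.array(c["tvec"]),K,None)[0].reshape(-1,2)
def back(c,uv,z):
    R=cv2.Rodrigues(np.array(c["rvec"]))[0];t=np.array(c["tvec"]);o=-R.T@t
    d=R.T@np.array([(uv[0]-c["cx"])/c["fx"],(uv[1]-c["cy"])/c["fy"],1]);return o+d*(z-o[2])/d[2]
def tri(obs):
    return least_squares(lambda p:np.concatenate([proj(c,p)[0]-uv for c,uv in obs]),[480,0,100]) 
E
python3 - <<'E'
from h import *
T=pickle.load(open("pics/top0.pkl","rb"));S=pickle.load(open("pics/scene0.pkl","rb"))
tp=lambda u,v:(205+u/4,120+v/4); sp=lambda u,v:(270+u/4,160+v/4)
C=np.array([[120,100,30],[120,-100,30],[-85,-100,30],[-85,100,30]],float)
tt=np.array([tp(262,68),tp(622,185),tp(507,548),tp(138,428)]);ss=np.array([sp(440,552),sp(52,382),sp(228,98),sp(577,220)])
def W(p,P):
    c,s=np.cos(p[2]),np.sin(p[2]);P=np.array(P,float);return np.c_[p[0]+c*P[:,0]-s*P[:,1],p[1]+s*P[:,0]+c*P[:,1],P[:,2]]
for w in((1,0),(0,1),(1,1)):
    r=least_squares(lambda p:np.r_[w[0]*(proj(T,W(p,C))-tt).ravel(),w[1]*(proj(S,W(p,C))-ss).ravel()],[480,50,0]);print(r.x,np.degrees(r.x[2]),r.cost)
p=r.x
for n,a,b in(("bar",(357,299),(354,130)),("knob",(413,165),(279,332))):
    q=tri([(T,tp(*a)),(S,sp(*b))]);print(n,q.x,q.cost)
print(W(p,[[0,0,138],[78,0,88]]))
print("knobtop",back(T,tp(415,160),104),"tin",back(T,tp(100,90),85),back(S,sp(638,440),85),"sock",back(T,tp(650,387),60))
E
```

```text
[ 5.26235314e+02  1.10984429e+02 -3.33224830e-01] -19.092376364874593 8.470751587889431
[ 5.30020867e+02  1.13832640e+02 -3.37554011e-01] -19.34042020010162 7.550927065264238
[ 5.27984362e+02  1.12496547e+02 -3.34938090e-01] -19.19053897299218 21.053669198209313
bar [528.13327859 112.4697757  134.17917031] 0.4066734902336542
knob [602.87171659  87.66178927  81.0004752 ] 0.19269000422381308
[[527.98436191 112.49654711 138.        ]
 [601.64995353  86.85711243  88.        ]]
knobtop [599.74985575  84.98879116 104.        ] tin [642.93197802 239.68533526  85.        ] [641.6230011  240.83224584  85.        ] sock [493.41272368 -27.54026008  60.        ]
```

Candidates: the bar is the black crossbar at top (294,195). The upright black knob is at top (308,161), and the hammer head at (165,150) only looks similar. Tins are at (233,150), (196,196) and (195,265). The rightmost, (233,150), is the one meant. The socket is at (367,218), and the small grey can at (333,62) and the rack sockets are decoys. The crops confirm the bar, knob and keeper. The crankcase is at about (528,112), yaw −19.2°.

Call:
{"method": "arm_command", "body": {
  "deltas": [
    {"xyz": [0.0297, -0.0338, 0], "turn": [0, 0, 0.0103]},
    {"xyz": [0.0297, -0.0338, 0], "turn": [0, 0, 0.0103]},
    {"xyz": [0.0297, -0.0338, 0], "turn": [0, 0, 0.0103]},
    {"xyz": [0.0297, -0.0338, 0], "turn": [0, 0, 0.0103]},
    {"xyz": [0.0297, -0.0338, 0], "turn": [0, 0, 0.0103]},
    {"xyz": [0.0297, -0.0338, 0], "turn": [0, 0, 0.0103]},
    {"xyz": [0.0297, -0.0338, 0], "turn": [0, 0, 0.0103]},
    {"xyz": [0.0297, -0.0338, 0], "turn": [0, 0, 0.0103]},
    {"xyz": [0.0297, -0.0338, 0], "turn": [0, 0, 0.0103]},
    {"xyz": [0.0297, -0.0338, 0], "turn": [0, 0, 0.0103]},
    {"xyz": [0.0297, -0.0338, 0], "turn": [0, 0, 0.0103]},
    {"xyz": [0.0297, -0.0338, 0], "turn": [0, 0, 0.0103]}
  ],
  "gripper": 0,
  "force": 6
}}

```text
clock: 1.6
eef_pos: [601.7, 85.8, 216.1]
eef_rot: [-3.141, -0.001, 2.805]
wrist_force: [-0.3, -0.1, 0.4]
finger_gap: 94.0
```

Call:
{"method": "arm_command", "body": {
  "deltas": [
    {"xyz": [0, 0.001, -0.04]},
    {"xyz": [0, 0, -0.04]},
    {"xyz": [0, 0, -0.03]},
    {"xyz": [0, 0, -0.02]},
    {"xyz": [0, 0, 0]}
  ],
  "gripper": 0.3
}}

```text
validation failed for argument at $.de...
```

```bash
python3 - <<'E'
from cell import *
import cv2,numpy as np
a=camera("scene")["color"][130:310,240:480,::-1];b=camera("top")["color"][90:270,200:440,::-1]
cv2.imwrite("pics/k1.png",cv2.resize(np.hstack([a,b]),(800,300),interpolation=cv2.INTER_CUBIC))
E
```

```text
(no output)
```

View pics/k1.png

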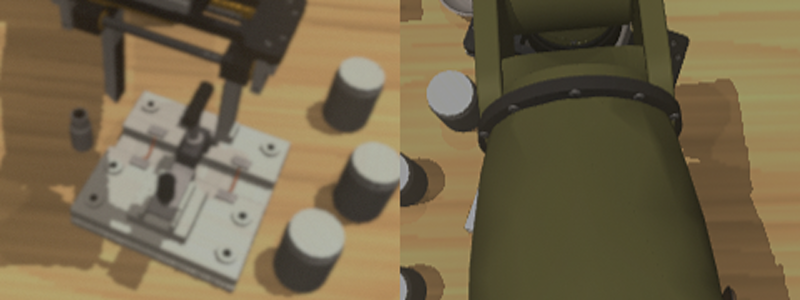

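The picture shows the gripper hovering over the part, jaws spread along the trough. The last move was refused, since every row needs a turn as well, so I'll resend it.

Call:
{"method": "arm_command", "body": {
  "deltas": [
    {"xyz": [0, 0.001, -0.04], "turn": [0, 0, 0]},
    {"xyz": [0, 0, -0.04], "turn": [0, 0, 0]},
    {"xyz": [0, 0, -0.03], "turn": [0, 0, 0]},
    {"xyz": [0, 0, -0.02], "turn": [0, 0, 0]},
    {"xyz": [0, 0, 0], "turn": [0, 0, 0]}
  ],
  "gripper": 0.3
}}

```text
clock: 2.33
eef_pos: [599.9, 88.4, 85.0]
eef_rot: [-3.14, -0.003, 2.805]
wrist_force: [-0.1, -0.2, 0.4]
finger_gap: 65.8
```

```bash
python3 - <<'E'
from cell import *
import cv2,numpy as np
a=camera("scene")["color"][130:310,240:480,::-1]
cv2.imwrite("pics/k2.png",cv2.resize(a,(800,600),interpolation=cv2.INTER_CUBIC))
E
```

```text
(no output)
```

View pics/k2.png

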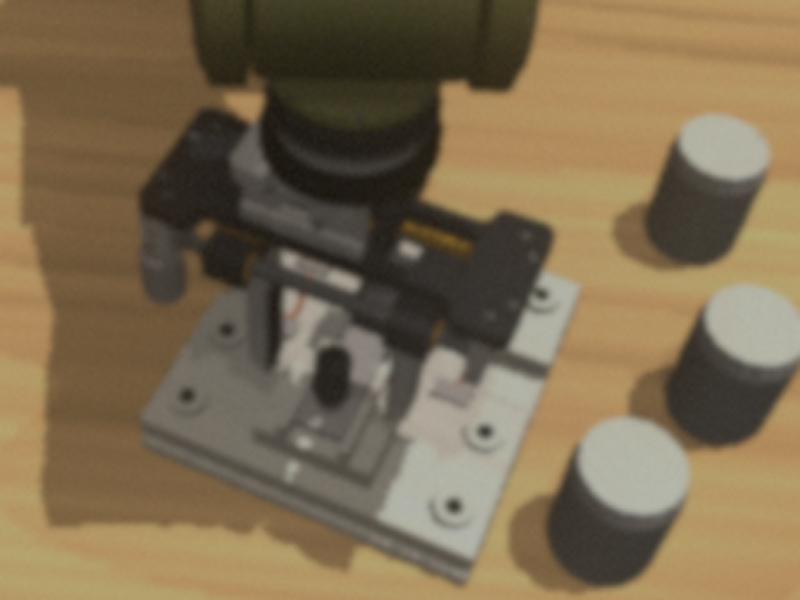

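The knob sits midway between the fingers, about (333,377) in the crop. Closing.

Call:
{"method": "arm_command", "body": {
  "deltas": [
    {"xyz": [0.001, -0.001, 0], "turn": [0, 0, 0]},
    {"xyz": [0, 0, 0], "turn": [0, 0, 0]},
    {"xyz": [0, 0, 0], "turn": [0, 0, 0]},
    {"xyz": [0, 0, 0], "turn": [0, 0, 0]},
    {"xyz": [0, 0, 0], "turn": [0, 0, 0]},
    {"xyz": [0, 0, 0], "turn": [0, 0, 0]}
  ],
  "gripper": 1,
  "force": 8
}}

```text
clock: 3.12
eef_pos: [602.4, 88.3, 86.6]
eef_rot: [3.139, 0.001, 2.805]
wrist_force: [3.2, 9.3, -1.7]
finger_gap: 19.7
```

Call:
{"method": "arm_command", "body": {
  "deltas": [
    {"xyz": [0.0003, 0.001, 0], "turn": [0, 0, 0]},
    {"xyz": [0.004, -0.0014, 0], "turn": [0, 0, 0]},
    {"xyz": [0.004, -0.0014, 0], "turn": [0, 0, 0]},
    {"xyz": [0.004, -0.0014, 0], "turn": [0, 0, 0]},
    {"xyz": [0.004, -0.0014, 0], "turn": [0, 0, 0]}
  ]
}}

```text
clock: 3.75
eef_pos: [618.6, 82.7, 86.5]
eef_rot: [3.141, -0.0, 2.804]
wrist_force: [-0.6, 6.4, 1.3]
finger_gap: 19.7
```

Call:
{"method": "arm_command", "body": {
  "deltas": [
    {"xyz": [0.004, -0.001, 0], "turn": [0, 0, 0]},
    {"xyz": [0.004, -0.0011, 0], "turn": [0, 0, 0]},
    {"xyz": [0.003, -0.001, 0], "turn": [0, 0, 0]}
  ]
}}

```text
clock: 4.12
eef_pos: [629.5, 79.1, 86.5]
eef_rot: [-3.141, 0.0, 2.804]
wrist_force: [-1.2, 2.4, 2.3]
finger_gap: 19.6
```

Call:
{"method": "arm_command", "body": {
  "deltas": [
    {"xyz": [0.001, -0.0003, 0], "turn": [0, 0, 0]},
    {"xyz": [0.001, -0.0003, 0], "turn": [0, 0, 0]}
  ]
}}

```text
clock: 4.38
eef_pos: [631.3, 78.5, 86.5]
eef_rot: [-3.141, 0.0, 2.804]
wrist_force: [-2.6, 0.3, 3.1]
finger_gap: 19.6
```

Call:
{"method": "arm_command", "body": {
  "deltas": [
    {"xyz": [0.001, -0.0003, 0], "turn": [0, 0, 0]},
    {"xyz": [0.001, -0.0003, 0], "turn": [0, 0, 0]}
  ]
}}

```text
clock: 4.62
eef_pos: [632.5, 78.1, 86.4]
eef_rot: [-3.141, -0.002, 2.804]
wrist_force: [-12.0, 2.0, 7.1]
finger_gap: 19.7
```

Call:
{"method": "arm_command", "body": {
  "deltas": [
    {"xyz": [0.001, -0.0003, 0], "turn": [0, 0, 0]},
    {"xyz": [0, 0, 0], "turn": [0, 0, 0]}
  ]
}}

```text
clock: 4.88
eef_pos: [633.2, 77.9, 86.2]
eef_rot: [-3.14, -0.003, 2.804]
wrist_force: [-10.5, 0.2, 6.2]
finger_gap: 19.7
```

Force jumped to 12 N at about 31.8 mm of travel, so that is the stop. Releasing and rising.

Call:
{"method": "arm_command", "body": {
  "deltas": [
    {"xyz": [0, 0, 0], "turn": [0, 0, 0]},
    {"xyz": [0, 0, 0], "turn": [0, 0, 0]},
    {"xyz": [0, 0, 0.03], "turn": [0, 0, 0]},
    {"xyz": [0, 0, 0.04], "turn": [0, 0, 0]},
    {"xyz": [0, 0, 0.045], "turn": [0, 0, 0]},
    {"xyz": [-0.03, 0.01, 0], "turn": [0, 0, 0]}
  ],
  "gripper": 0.3
}}

```text
clock: 5.62
eef_pos: [605.9, 87.5, 204.8]
eef_rot: [3.139, 0.006, 2.803]
wrist_force: [0.5, -0.6, -0.6]
finger_gap: 65.7
```

```bash
python3 - <<'E'
from cell import *
import cv2,numpy as np,pickle
c=camera("scene");pickle.dump(c,open("pics/k3.pkl","wb"));a=c["color"][160:310,270:470,::-1]
cv2.imwrite("pics/k3.png",cv2.resize(a,(800,600),interpolation=cv2.INTER_CUBIC))
print(read_state()["wrist_force"])
E
```

```text
[-3.02106099  0.52970737 -1.38776655]
```

View pics/k3.png

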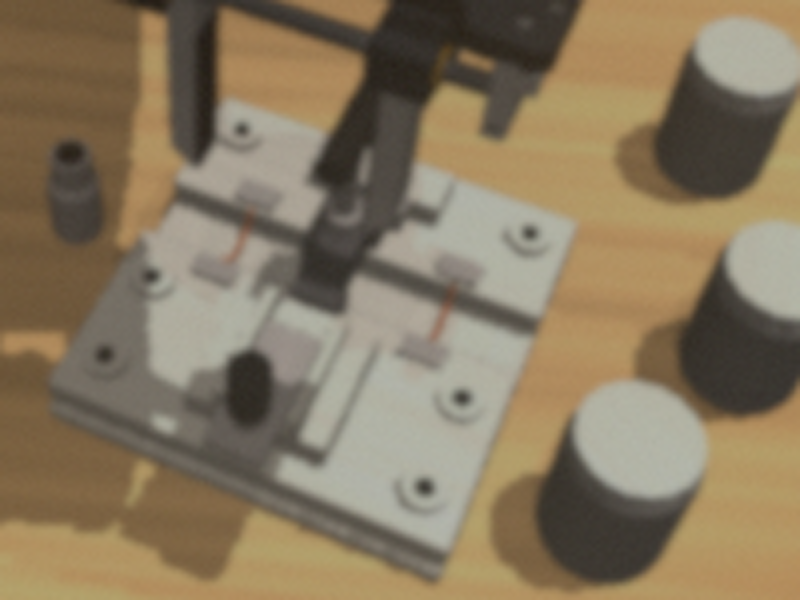

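The crankcase outline, tin and socket haven't moved. The knob has gone from (279,332) to (250,388) in the crop, and the cap shoulder is clear. Next is the bar.

Call:
{"method": "arm_command", "body": {
  "deltas": [
    {"xyz": [-0.026, 0.009, 0], "turn": [0, 0, 0]},
    {"xyz": [-0.026, 0.009, 0], "turn": [0, 0, 0]},
    {"xyz": [-0.025, 0.009, 0], "turn": [0, 0, 0]},
    {"xyz": [0, 0, -0.03], "turn": [0, 0, 0]},
    {"xyz": [0, 0, -0.03], "turn": [0, 0, 0]},
    {"xyz": [0, 0, -0.014], "turn": [0, 0, 0]},
    {"xyz": [0, 0, 0], "turn": [0, 0, 0]}
  ]
}}

```text
clock: 6.55
eef_pos: [527.1, 114.8, 127.0]
eef_rot: [-3.141, -0.001, 2.804]
wrist_force: [0.1, 0.2, 0.3]
finger_gap: 65.9
```

```bash
python3 - <<'E'
from cell import *
import cv2,numpy as np,pickle
c=camera("scene");a=c["color"][160:310,270:470,::-1]
cv2.imwrite("pics/k4.png",cv2.resize(a,(800,600),interpolation=cv2.INTER_CUBIC))
s=read_state();print(s["wrist_force"],s["eef_pos"])
E
```

```text
[ 0.28971473 -0.71686873  0.21011585] [527.57606404 114.81384021 127.94120687]
```

View pics/k4.png

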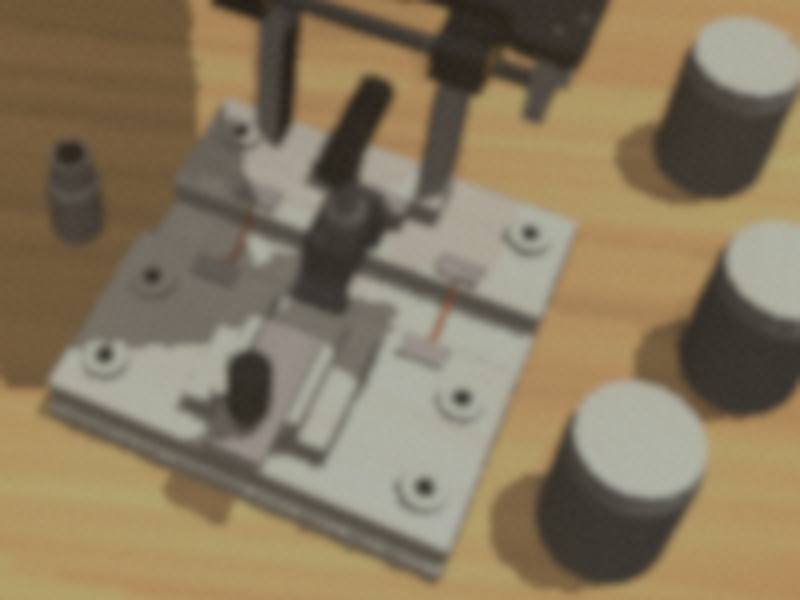

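The bar is between the fingers, at about (355,130) in the crop. Closing gently first.

Call:
{"method": "arm_command", "body": {
  "deltas": [
    {"xyz": [0, 0, 0.002], "turn": [0, 0, 0]},
    {"xyz": [0, 0, 0], "turn": [0, 0, 0]},
    {"xyz": [0, 0, 0], "turn": [0, 0, 0]},
    {"xyz": [0, 0, 0], "turn": [0, 0, 0]},
    {"xyz": [0, 0, 0], "turn": [0, 0, 0]},
    {"xyz": [0, 0, 0], "turn": [0, 0, 0]}
  ],
  "gripper": 1,
  "force": 10
}}

```text
clock: 7.35
eef_pos: [527.2, 114.6, 129.4]
eef_rot: [-3.141, -0.0, 2.804]
wrist_force: [-0.1, -1.8, 0.7]
finger_gap: 17.6
```

Call:
{"method": "arm_command", "body": {
  "deltas": [
    {"xyz": [0, 0, 0], "turn": [0, 0, 0]},
    {"xyz": [0, 0, 0], "turn": [0, 0, 0]},
    {"xyz": [0.0023, 0.0066, 0], "turn": [-0.066, 0.023, 0]},
    {"xyz": [0.0023, 0.0066, -0.0004], "turn": [-0.066, 0.023, 0]},
    {"xyz": [0, 0, 0], "turn": [0, 0, 0]}
  ],
  "force": 40
}}

```text
clock: 7.98
eef_pos: [532.3, 128.5, 129.8]
eef_rot: [-3.0, 0.001, 2.806]
wrist_force: [-2.6, -3.8, 10.4]
finger_gap: 16.9
```

Call:
{"method": "arm_command", "body": {
  "deltas": [
    {"xyz": [-0.0023, -0.0066, 0.001], "turn": [0.066, -0.023, 0]},
    {"xyz": [-0.0023, -0.0066, 0.001], "turn": [0.066, -0.023, 0]},
    {"xyz": [-0.0023, -0.0066, 0.0005], "turn": [0.066, -0.023, 0]},
    {"xyz": [-0.0023, -0.0066, 0], "turn": [0.066, -0.023, 0]},
    {"xyz": [0, 0, 0], "turn": [0, 0, 0]}
  ]
}}

```text
clock: 8.6
eef_pos: [522.1, 101.5, 130.3]
eef_rot: [3.001, -0.002, 2.803]
wrist_force: [3.5, 4.4, -14.1]
finger_gap: 17.2
```

Call:
{"method": "arm_command", "body": {
  "deltas": [
    {"xyz": [0.0023, 0.0066, 0.0009], "turn": [-0.066, 0.023, 0]},
    {"xyz": [0.0023, 0.0066, 0.0006], "turn": [-0.066, 0.023, 0]},
    {"xyz": [0.0023, 0.0066, 0], "turn": [-0.066, 0.023, 0]},
    {"xyz": [0.0023, 0.0066, -0.0005], "turn": [-0.066, 0.023, 0]},
    {"xyz": [0, 0, 0], "turn": [0, 0, 0]}
  ]
}}

```text
clock: 9.22
eef_pos: [531.5, 128.5, 131.1]
eef_rot: [-3.0, -0.001, 2.806]
wrist_force: [0.2, -2.9, -13.1]
finger_gap: 16.6
```

Call:
{"method": "arm_command", "body": {
  "deltas": [
    {"xyz": [-0.0023, -0.0066, 0.0009], "turn": [0.066, -0.023, 0]},
    {"xyz": [-0.0023, -0.0066, 0.0006], "turn": [0.066, -0.023, 0]},
    {"xyz": [-0.0023, -0.0066, 0], "turn": [0.066, -0.023, 0]},
    {"xyz": [-0.0023, -0.0066, -0.0005], "turn": [0.066, -0.023, 0]},
    {"xyz": [0, 0, 0], "turn": [0, 0, 0]}
  ]
}}

```text
clock: 9.85
eef_pos: [522.0, 101.0, 132.6]
eef_rot: [3.0, -0.002, 2.802]
wrist_force: [3.6, 4.9, -19.5]
finger_gap: 17.1
```

Call:
{"method": "arm_command", "body": {
  "deltas": [
    {"xyz": [0.0023, 0.0066, 0.0008], "turn": [-0.066, 0.023, 0]},
    {"xyz": [0.0023, 0.0066, 0.0005], "turn": [-0.066, 0.023, 0]},
    {"xyz": [0.0023, 0.0066, 0], "turn": [-0.066, 0.023, 0]},
    {"xyz": [0.0023, 0.0066, -0.0005], "turn": [-0.066, 0.023, 0]},
    {"xyz": [0, 0, 0], "turn": [0, 0, 0]}
  ]
}}

```text
clock: 10.48
eef_pos: [531.7, 128.3, 133.7]
eef_rot: [-3.001, -0.0, 2.805]
wrist_force: [1.2, -3.8, -11.2]
finger_gap: 17.4
```

Call:
{"method": "arm_command", "body": {
  "deltas": [
    {"xyz": [-0.0023, -0.0066, 0.0008], "turn": [0.066, -0.023, 0]},
    {"xyz": [-0.0023, -0.0066, 0.0005], "turn": [0.066, -0.023, 0]},
    {"xyz": [-0.0023, -0.0066, 0], "turn": [0.066, -0.023, 0]},
    {"xyz": [-0.0023, -0.0066, -0.0005], "turn": [0.066, -0.023, 0]},
    {"xyz": [0, 0, 0], "turn": [0, 0, 0]}
  ]
}}

```text
clock: 11.1
eef_pos: [522.2, 100.9, 134.9]
eef_rot: [3.0, -0.001, 2.802]
wrist_force: [2.2, 4.2, -16.2]
finger_gap: 16.9
```

```bash
python3 - <<'E'
from cell import *
import cv2,numpy as np,pickle
c=camera("scene");a=c["color"][160:310,270:470,::-1]
cv2.imwrite("pics/k5.png",cv2.resize(a,(800,600),interpolation=cv2.INTER_CUBIC))
s=read_state();print(s["wrist_force"],s["eef_pos"])
E
```

```text
[  0.66418481   3.3261328  -14.43894297] [522.30882445 101.17258689 134.98110401]
```

View pics/k5.png

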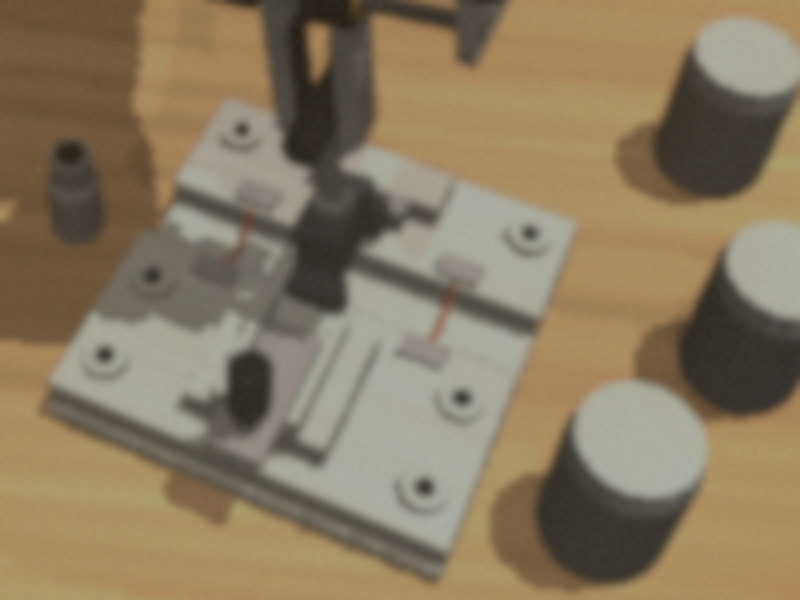

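The cap is tilted along with the bar and the crankcase outline hasn't moved. TCP is about 5 mm up with the pull steady near 15 N, so it's coming up and not slipping.

Call:
{"method": "arm_command", "body": {
  "deltas": [
    {"xyz": [0.0023, 0.0066, 0.001], "turn": [-0.066, 0.023, 0]},
    {"xyz": [0.0023, 0.0066, 0.0006], "turn": [-0.066, 0.023, 0]},
    {"xyz": [0.0023, 0.0066, 0.0001], "turn": [-0.066, 0.023, 0]},
    {"xyz": [0.0023, 0.0066, -0.0005], "turn": [-0.066, 0.023, 0]},
    {"xyz": [0, 0, 0], "turn": [0, 0, 0]},
    {"xyz": [-0.0023, -0.0066, 0.001], "turn": [0.066, -0.023, 0]},
    {"xyz": [-0.0023, -0.0066, 0.0006], "turn": [0.066, -0.023, 0]},
    {"xyz": [-0.0023, -0.0066, 0.0001], "turn": [0.066, -0.023, 0]},
    {"xyz": [-0.0023, -0.0066, -0.0005], "turn": [0.066, -0.023, 0]},
    {"xyz": [0, 0, 0], "turn": [0, 0, 0]}
  ]
}}

```text
clock: 12.4
eef_pos: [522.3, 100.8, 137.6]
eef_rot: [3.001, -0.0, 2.802]
wrist_force: [2.1, 3.5, -16.3]
finger_gap: 16.9
```

Call:
{"method": "arm_command", "body": {
  "deltas": [
    {"xyz": [0.0023, 0.0066, 0.001], "turn": [-0.066, 0.023, 0]},
    {"xyz": [0.0023, 0.0066, 0.0006], "turn": [-0.066, 0.023, 0]},
    {"xyz": [0.0023, 0.0066, 0.0001], "turn": [-0.066, 0.023, 0]},
    {"xyz": [0.0023, 0.0066, -0.0005], "turn": [-0.066, 0.023, 0]},
    {"xyz": [0, 0, 0], "turn": [0, 0, 0]},
    {"xyz": [-0.0023, -0.0066, 0.001], "turn": [0.066, -0.023, 0]},
    {"xyz": [-0.0023, -0.0066, 0.0006], "turn": [0.066, -0.023, 0]},
    {"xyz": [-0.0023, -0.0066, 0.0001], "turn": [0.066, -0.023, 0]},
    {"xyz": [-0.0023, -0.0066, -0.0005], "turn": [0.066, -0.023, 0]},
    {"xyz": [0, 0, 0], "turn": [0, 0, 0]}
  ]
}}

```text
clock: 13.65
eef_pos: [522.5, 100.8, 140.2]
eef_rot: [3.001, 0.0, 2.802]
wrist_force: [2.1, 3.4, -14.7]
finger_gap: 17.1
```

Call:
{"method": "arm_command", "body": {
  "deltas": [
    {"xyz": [0.0023, 0.0066, 0.001], "turn": [-0.066, 0.023, 0]},
    {"xyz": [0.0023, 0.0066, 0.0006], "turn": [-0.066, 0.023, 0]},
    {"xyz": [0.0023, 0.0066, 0.0001], "turn": [-0.066, 0.023, 0]},
    {"xyz": [0.0023, 0.0066, -0.0005], "turn": [-0.066, 0.023, 0]},
    {"xyz": [0, 0, 0], "turn": [0, 0, 0]},
    {"xyz": [-0.0023, -0.0066, 0.001], "turn": [0.066, -0.023, 0]},
    {"xyz": [-0.0023, -0.0066, 0.0006], "turn": [0.066, -0.023, 0]},
    {"xyz": [-0.0023, -0.0066, 0.0001], "turn": [0.066, -0.023, 0]},
    {"xyz": [-0.0023, -0.0066, -0.0005], "turn": [0.066, -0.023, 0]},
    {"xyz": [0, 0, 0], "turn": [0, 0, 0]}
  ]
}}

```text
clock: 14.9
eef_pos: [522.6, 100.7, 142.7]
eef_rot: [3.001, 0.001, 2.802]
wrist_force: [1.3, 2.4, -14.2]
finger_gap: 16.9
```

Call:
{"method": "arm_command", "body": {
  "deltas": [
    {"xyz": [0.0023, 0.0066, 0.001], "turn": [-0.066, 0.023, 0]},
    {"xyz": [0.0023, 0.0066, 0.0006], "turn": [-0.066, 0.023, 0]},
    {"xyz": [0.0023, 0.0066, 0.0001], "turn": [-0.066, 0.023, 0]},
    {"xyz": [0.0023, 0.0066, -0.0005], "turn": [-0.066, 0.023, 0]},
    {"xyz": [0, 0, 0], "turn": [0, 0, 0]},
    {"xyz": [-0.0023, -0.0066, 0.001], "turn": [0.066, -0.023, 0]},
    {"xyz": [-0.0023, -0.0066, 0.0006], "turn": [0.066, -0.023, 0]},
    {"xyz": [-0.0023, -0.0066, 0.0001], "turn": [0.066, -0.023, 0]},
    {"xyz": [-0.0023, -0.0066, -0.0005], "turn": [0.066, -0.023, 0]},
    {"xyz": [0, 0, 0], "turn": [0, 0, 0]}
  ]
}}

```text
clock: 16.15
eef_pos: [523.0, 100.5, 145.9]
eef_rot: [3.0, 0.002, 2.802]
wrist_force: [-0.4, 0.3, -3.5]
finger_gap: 17.2
```

```bash
python3 - <<'E'
from cell import *
import cv2,numpy as np,pickle
c=camera("scene");a=c["color"][160:310,270:470,::-1]
cv2.imwrite("pics/k6.png",cv2.resize(a,(800,600),interpolation=cv2.INTER_CUBIC))
s=read_state();print(s["wrist_force"],s["eef_pos"])
E
```

```text
[ 0.32770472 -0.67358554 -3.06522901] [523.11193968 101.01933322 145.83330461]
```

View pics/k6.png

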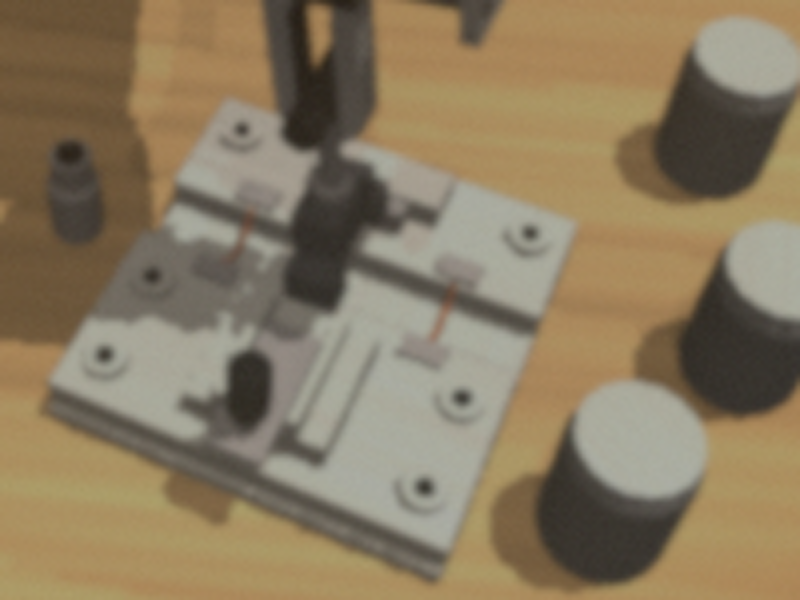

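The pull fell to about −3.5 N, roughly the cap's weight, so it's free. Next I'll bring it upright while lifting slightly, then raise it clear.

Call:
{"method": "arm_command", "body": {
  "deltas": [
    {"xyz": [0.0023, 0.0066, 0.0012], "turn": [-0.066, 0.023, 0]},
    {"xyz": [0.0023, 0.0066, 0.0008], "turn": [-0.066, 0.023, 0]},
    {"xyz": [0, 0, 0.001], "turn": [0, 0, 0]},
    {"xyz": [0, 0, 0], "turn": [0, 0, 0]}
  ]
}}

```text
clock: 16.7
eef_pos: [527.2, 115.0, 147.8]
eef_rot: [3.141, 0.0, 2.805]
wrist_force: [0.2, 0.2, -6.2]
finger_gap: 17.1
```

Call:
{"method": "arm_command", "body": {
  "deltas": [
    {"xyz": [0, 0, 0.002], "turn": [0, 0, 0]},
    {"xyz": [0, 0, 0.003], "turn": [0, 0, 0]},
    {"xyz": [0, 0, 0.004], "turn": [0, 0, 0]},
    {"xyz": [0, 0, 0.003], "turn": [0, 0, 0]},
    {"xyz": [0, 0, 0.001], "turn": [0, 0, 0]},
    {"xyz": [0, 0, 0], "turn": [0, 0, 0]},
    {"xyz": [0, 0, 0], "turn": [0, 0, 0]}
  ]
}}

```text
clock: 17.58
eef_pos: [527.2, 114.8, 160.6]
eef_rot: [-3.142, -0.0, 2.804]
wrist_force: [-0.4, -0.3, -5.2]
finger_gap: 17.2
```

```bash
python3 - <<'E'
from cell import *
import cv2,numpy as np,pickle
c=camera("scene");pickle.dump(c,open("pics/k7.pkl","wb"));a=c["color"][160:310,270:470,::-1]
cv2.imwrite("pics/k7.png",cv2.resize(a,(800,600),interpolation=cv2.INTER_CUBIC))
b=camera("top")["color"];cv2.imwrite("pics/k7t.png",b[:,:,::-1])
s=read_state();print(s["wrist_force"],s["moment"],s["eef_pos"],s["eef_rot"],s["qd"])
E
```

```text
[ 0.63288778  0.15178146 -5.99596862] [-0.06241626  0.01919804 -0.02334928] [527.19874987 114.82729508 160.61012159] [-3.14148699e+00 -2.36619922e-04  2.80442344e+00] [ 0.00098511 -0.00034122 -0.00021855  0.00134849 -0.00011983  0.00124144]
```

View pics/k7.png

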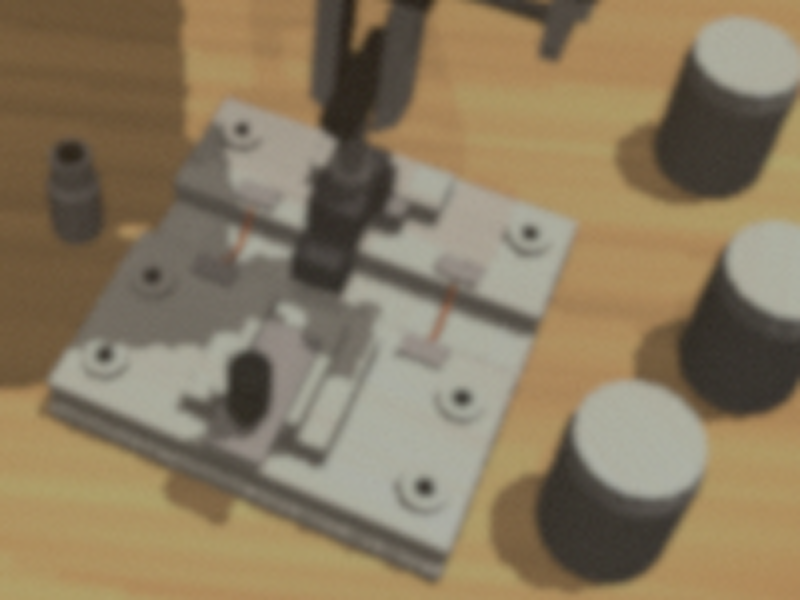

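View pics/k7t.png

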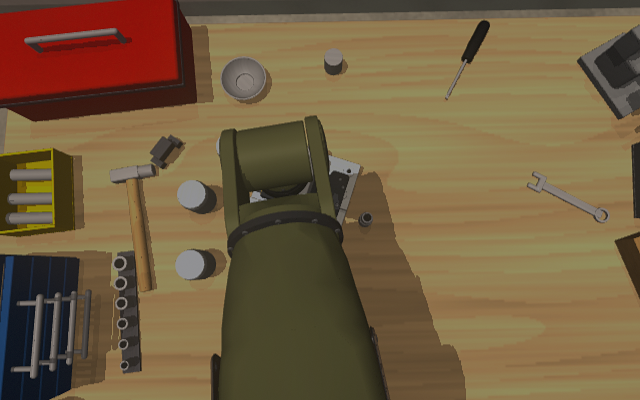

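The cap hangs with its feet at about (292..345, 275..290) in the crop. Crankcase, tin and socket are unchanged. I'll check its height and tilt numerically.

```bash
python3 - <<'E'
from h import *
S=pickle.load(open("pics/k7.pkl","rb"))
c,s=np.cos(-.336),np.sin(-.336)
def W(x,y,z):return [528.6+c*x-s*y,114+s*x+c*y,z]
for n,x,z0 in(("footbot",35,0),("foottop",35,20),):
  for dz in(46,54,61):
    print(n,dz,((proj(S,[W(x,-13,dz+z0),W(x,13,dz+z0)])-[270,160])*4).round().tolist())
a=S["color"][185:240,330:375,::-1];a=cv2.convertScaleAbs(a,alpha=2.2)
cv2.imwrite("pics/k8.png",cv2.resize(a,None,fx=10,fy=10,interpolation=cv2.INTER_CUBIC))
E
```

```text
footbot 46 [[287.0, 292.0], [338.0, 312.0]]
footbot 54 [[288.0, 283.0], [339.0, 302.0]]
footbot 61 [[289.0, 274.0], [340.0, 294.0]]
foottop 46 [[289.0, 268.0], [341.0, 288.0]]
foottop 54 [[290.0, 258.0], [342.0, 278.0]]
foottop 61 [[291.0, 249.0], [343.0, 269.0]]
```

View pics/k8.png

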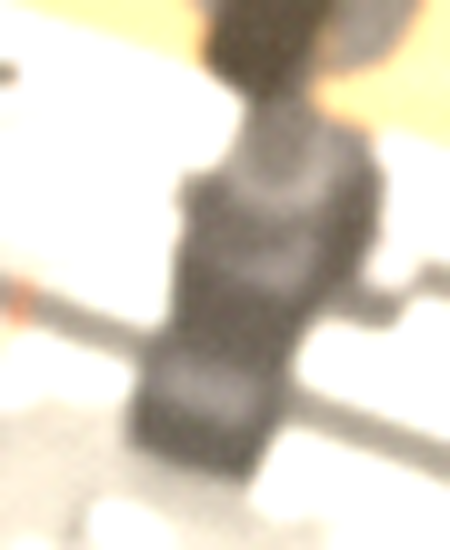

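```bash
python3 - <<'E'
from h import *
A=pickle.load(open("pics/scene0.pkl","rb"))["color"];B=pickle.load(open("pics/k7.pkl","rb"))["color"]
ga=cv2.cvtColor(A,cv2.COLOR_RGB2GRAY);gb=cv2.cvtColor(B,cv2.COLOR_RGB2GRAY)
a=ga[160:310,270:470];b=gb[160:310,270:470]
v=np.hstack([cv2.resize(x[25:90,55:115],None,fx=6,fy=6,interpolation=cv2.INTER_CUBIC) for x in(a,b)]);cv2.imwrite("pics/cmp.png",cv2.convertScaleAbs(v,alpha=1.8))
# dark-object mask: axis of dark pixels
for n,x in(("before",a),("now",b)):pass
for (y0,y1,x0,x1) in((205,228,345,370),(206,226,348,367)):
    t=ga[y0:y1,x0:x1]
    for init in(-8,-10):
        M=np.float32([[1,0,x0],[0,1,y0+init]])
        try:
            cc,M=cv2.findTransformECC(t,gb,M,cv2.MOTION_EUCLIDEAN,(3,300,1e-6),None,3)
            print(cc,M.round(3).tolist(),np.degrees(np.arctan2(M[1,0],M[0,0])))
        except Exception as e:print(str(e)[:80])
E
```

```text
0.8187631795823808 [[1.0, 0.012000000104308128, 346.77398681640625], [-0.012000000104308128, 1.0, 193.0570068359375]] -0.69344574
0.8188016418781677 [[1.0, 0.012000000104308128, 346.77398681640625], [-0.012000000104308128, 1.0, 193.05599975585938]] -0.6977824
0.8098125271628014 [[0.9990000128746033, 0.04399999976158142, 349.5889892578125], [-0.04399999976158142, 0.9990000128746033, 195.4980010986328]] -2.5197139
0.8098820986060185 [[0.9990000128746033, 0.04399999976158142, 349.5899963378906], [-0.04399999976158142, 0.9990000128746033, 195.50100708007812]] -2.5186615
```

View pics/cmp.png

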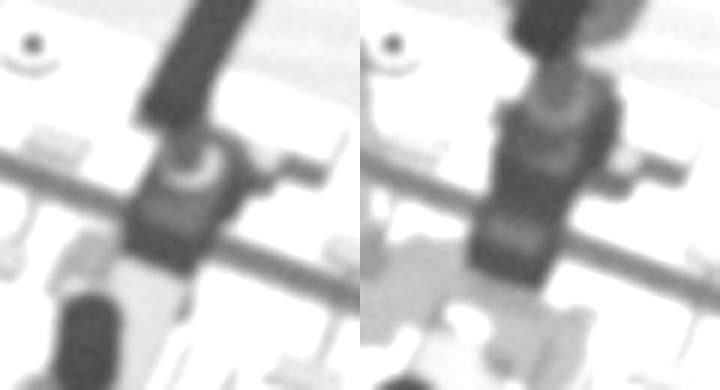

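```bash
python3 - <<'E'
from cell import *
s=read_state();print(s["clock"],s["wrist_force"],s["finger_gap"])
print(sign_off())
E
```

```text
17.675 [ 0.63288778  0.15178146 -5.99596862] 16.92948348881599
the job is handed in; nothing more can be done
None
```

The cap is free and held still by the crossbar, and I handed the job in at 17.7 s. The hand-in gives no verdict, so what follows rests on my own checks.

**Keeper:** I gripped the knob and slid it about 32 mm. The force jumped to about 12 N there, which marks the stop, and the picture showed the cap's shoulder clear.

**Rocking:** I took the crossbar at 40 N and rocked it to and fro along the trough about 14 mm each way, 13 swings from end to end. I eased it up about 1.3 mm per swing, and the largest pull I read was 20 N. The pull then dropped to the cap's weight.

**Final checks:**
- **Hold:** The wrist reads about −6 N vertically and almost nothing sideways, so the cap is touching nothing else. The finger gap is steady at 17 mm.
- **Height:** The arm rose 31 mm, and the foot corners in the picture agree with the cap sitting about 15 mm above the wall tops.
- **Surroundings:** In the pictures the crankcase, tin and socket have not moved.

**Weaker check:** Two picture comparisons put the cap's tilt at −0.7° and −2.5°. The image is blurred and the cap's edges gave conflicting hints, so I took it as upright. The gripper itself is vertical.

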